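# Roll a conveyor roller to its mark on the inspection plate

### The arm

A 7-joint arm with a two-finger parallel gripper is mounted at the origin on a cart in front of the work surface, level with it; the furniture and walls round the work are solid. World frame = base frame: x ahead of the robot, y to its left, z up, the work surface at z = 0. Lengths are in mm, angles in rad, forces in N, time in s.
With the tool pointing down it reaches from about 425 to 875 mm from the base axis. Payload 8.4 kg.
Tool frame: the origin (TCP) lies at the very end of the fingers, on their centre line; the grasp point (between the pads) lies grasp_offset behind it (grasp_offset is the distance from the TCP to the grasp point, in mm); z points along the fingers, y is the direction in which the jaws open and shut (so a half turn about z gives the same grasp; the last joint's range is limited). The gripper opens to 85 mm and grips with 20 to 120 N. Pads are 22 mm wide; open, the fingers measure 114 mm over their backs; the gripper's body (76 mm by 85 mm) begins 54 mm behind the grasp point. The pads swing forward as they close: fully open they stand 13 mm farther back than shut.
Start: joints at [-1.371, 0.333, 0.04, 1.465, -0.013, 1.343, -0.059], TCP at [191.344, 621.169, 231.308] pointing down, gripper open.
Joint ranges: [-2.58, 2.58], [-0.38, 2.09], [-1.3, 1.39], [0.25, 2.4], [-1.5, 4.64], [0.08, 2.09], [-2.65, 2.65]. Speed limits (rad/s): [2.22, 2.22, 2.79, 2.79, 3.14, 3.14, 3.14].

### API

Orientations are given as a rotation vector (axis times angle).
In Python, from rig import read_state, read_camera, job_done, spot_in, trace, grasp_offset gives the robot as it stands.
- The arm moves only by the shell command python3 -m handwheel 'ROWS' [FORCE]. ROWS is JSON, a list of rows, each a list of 3 entries, a list of its own where there are three numbers: the shift along the tool's x, y, z in units of 50 mm (1.0 is 50 mm), then the turn about the tool's z in degrees, then the closure in counts, from 0 (fully open) to 255 (shut). In form: [[[dx, dy, dz], yaw, hand], ...]. A call has 1 to 10 rows; each row is the pose to reach, as a shift and turn from the pose commanded when the call began, along the tool's axes at that moment; what a row does not reach only later rows make up. A row lasts 1/8 s, in which the tool goes at most 62.5 mm and 10.7 degrees, less where a joint would pass 70% of its speed; a pose out of reach is approached as far as the arm can. A call with a gripper value outside its range is refused whole. The fingers move at their own pace and stop on an object; FORCE is the grip in N (left out, the last holds). Time passes only in rows, so rows that repeat a pose let the fingers close. It gives the time, the measured TCP pose, the force and the opening at its end, in the units of the state.
- read_state(): the state, without advancing time (a new reading comes with each control period).
- read_camera(name): name is "scene" or "top" or "wrist"; returns a dict with "color" (420x560x3 uint8, red, green, blue), "camera_matrix" (3x3 intrinsics, pixels), "k1" (the pictures are not rectified: a ray, as slopes to the right and down, at radius r is drawn at 1 + k1 r^2 times it, then the intrinsics apply), "position" and "rotation" of the camera in the world. Camera axes: x right, y down, z forward; pixel columns grow to the right and rows downward; lengths in mm; the calibration is good to about 2 mm. A picture is of the moment at which its call begins. There is no depth.
- job_done(): hands the job in, once; it reports no verdict.
Trained networks look in a picture, given as the dict that the camera call returned (one of the last four; its "shot" number tells which), for a name from the list of things; names that differ only in an ending like _2 or _b are one class to them, and where a whole thing is asked for, a point or a joint stands for the part that bears it (a point fixed in the world has none). Each returns a list of dicts, best first, with "p" (0 to 1); they miss things now and then, are a little off and sometimes report something else, mostly with a low value. They report only what shows in the picture. A call takes as long as a camera call. They do not tell look-alikes from the thing itself.
- spot_in(picture, query): "bbox" ([left, top, right, bottom] in pixels, round what is visible of it).
- trace(picture, query): "region" (420x560 bool, what is visible of it) and "bbox" ([left, top, right, bottom] in pixels, round what is visible of it).
The state is a dict: "clock": time; "q": joint angles; "joint_velocities": joint speeds; "joint_efforts": joint torques, N m; "position": TCP position; "ee_rot": TCP orientation; "wrist_force": force on the tool from outside, world axes, zero at the start; "ft_torque": the same for the moment, N m; "finger_gap": finger opening in mm.
Only numpy, scipy, OpenCV 4.12 (cv2) and the standard library are available. Lean on these libraries where they do the work, as an engineer would, in place of code of your own. Each camera call takes 0.05 s, during which the arm holds its last target.

### The job

The conveyor roller on the inspection plate is being checked for wear and must now be rolled on to the next mark: with the fingertips on the top of it, roll it over the plate until it lies centred along the thin dark strip between the two small index blocks, and leave it there at rest. It has to roll, not slide, so that a new side of it comes up; do not grip it, lift it or reach down beside it to shove it from behind. Leave the coupling hub and the pipe plug on the plate, and the pot and the tape beside it, where they are.

Things in the scene. Friction and masses are not known exactly. Their poses are not given: they have to be found in the camera images.
- roller: Black rubber-sleeved roller, 64 mm in diameter, 150 mm long (192 over its thin axle stubs), 0.7 kg. Origin on its axis at mid-length, 62 mm above the bench; top line 94 mm above it. x along its axis; it rolls at right angles to x. z points to a white line on the sleeve, up at the start, and turns with it. Let go slowly, it coasts a few mm. A fingertip on top travels twice as far as the roller.
- finish: Fixed finish mark: thin dark steel strip on the plate, 245 x 8 mm, under 1 mm high (the roller passes over it), and a steel index block 18 x 26 x 14 mm centred 131 mm from its middle beyond each end. Origin: middle of the strip, level with the plate's top. x along the strip, y across it, z up. The roller starts 48 to 88 mm to the left or right of it, nearly parallel.
- plate: Flat plain grey inspection plate, 300 x 380 mm, fixed on the bench; its top is level and 30 mm above the bench (z = 0.030). Origin: under its centre, at bench level. Its x axis runs along the 300 mm side (parallel to the strip), its y along the 380 mm side, the way the roller goes.
- hub: Steel coupling hub (round flange with a boss), 66 mm across and 38 mm high, standing loose near the plate's left (+y) edge. Origin: centre of its underside. To be left alone.
- plug: Small pipe plug standing on its hexagon head, 25 mm across and 24 mm high, loose near the plate's right (-y) edge. Origin: centre of its underside. To be left alone.
- pot: Round white or clear pot with a red screw lid, 63 mm across and 87 mm high, standing loose on the bench to the left of the plate. Origin: centre of its underside. To be left alone.
- tape: Roll of black tape, 57 mm across and 19 mm high, lying loose on the bench to the right of the plate. Origin: centre of its underside. To be left alone.
Not all that is in view belongs to the job. What is shaped like the roller but red is not meant.

How it is judged:
By the outcome, as a careful person would: the job done as asked, in the order asked, and still so for the second after the job is handed in, with the robot touching nothing.
It also fails if it takes over 61 s, if anything falls off the work surface, if the arm or the gripper's body presses on something with over 40 N, if the wrist force passes 120 N, or if a joint passes its speed limit or range.

## Working session

There is one attempt and no reset: what is moved stays moved. The work goes in short steps, Python scripts to look and compute and a shell command to move; the robot and the scene stay as the last step left them, time stands still between calls to the robot, and variables do not carry over. Pictures are saved under pics/ and viewed, and the job is handed in when it is done.

```bash
mkdir -p pics; ls; python3 - <<'E'
from rig import *
import rig,cv2
s=read_state();print(s);print(rig.grasp_offset)
for n in ("scene","top"):
    p=read_camera(n);cv2.imwrite(f"pics/{n}0.png",p["color"][:,:,::-1])
    print(n,p["camera_matrix"],p["k1"],p["position"],p["rotation"])
    for q in ("roller","finish","plate","hub","plug"):
        print(q,[(d["bbox"],round(d["p"],2)) for d in spot_in(p,q)])
E
```

```text
pics
{'clock': 0.0, 'q': array([-1.37121556,  0.33391965,  0.03990708,  1.46627183, -0.01341467,
        1.34329954, -0.0585221 ]), 'joint_velocities': array([ 0.00116388, -0.00151461, -0.0017373 , -0.00070381,  0.00013307,
       -0.00114854, -0.00164849]), 'joint_efforts': array([ 8.34261300e-07, -6.58563352e+01,  1.36482049e+00, -4.05577469e+01,
        1.66322297e-02,  1.23225860e-02, -2.68630788e-05]), 'position': array([191.23878768, 620.75333815, 230.41580004]), 'ee_rot': array([-4.67674709e-01, -3.10644888e+00,  2.55439072e-03]), 'wrist_force': array([-0.47749526, -1.11036886, -0.07013291]), 'ft_torque': array([-0.01362628,  0.0131528 ,  0.04505437]), 'finger_gap': 85.233350211791}
18.700000000000003
scene [[386.86629557   0.         281.06769276]
 [  0.         386.86629557 209.79376846]
 [  0.           0.           1.        ]] -0.05682109091290644 [ -88.593767   -440.63963796  751.55505603] [-2.05520921  1.1739908  -0.5076169 ]
roller [([217.8, 183.5, 268.6, 235.5], 0.84), ([349.3, 254.8, 391.0, 329.3], 0.74)]
finish [([230.5, 191.5, 293.8, 261.3], 0.56)]
plate [([165.4, 171.7, 342.9, 294.4], 0.7)]
hub [([205.5, 181.0, 232.1, 206.0], 0.93)]
plug [([316.7, 217.2, 325.3, 231.0], 0.63)]
top [[483.89195456   0.         285.78358421]
 [  0.         483.89195456 205.4506474 ]
 [  0.           0.           1.        ]] -0.04998553252634312 [ 276.20158907  -48.78862422 1652.67940102] [-2.175427    2.11559749 -0.18064722]
roller [([350.8, 208.7, 383.7, 251.7], 0.91), ([245.5, 181.4, 263.3, 236.4], 0.56)]
finish [([266.1, 167.9, 277.8, 251.7], 0.52)]
plate [([206.0, 167.2, 321.9, 256.5], 0.76)]
hub [([389.7, 172.5, 404.9, 193.7], 0.7), ([209.5, 187.7, 233.4, 211.1], 0.55)]
plug []
```

```bash
python3 - <<'E'
import cv2
a=cv2.imread("pics/top0.png");cv2.imwrite("pics/top0c.png",cv2.resize(a[140:280,190:420],None,fx=3.4,fy=3.4,interpolation=cv2.INTER_CUBIC))
a=cv2.imread("pics/scene0.png");cv2.imwrite("pics/scene0c.png",cv2.resize(a[150:350,140:410],None,fx=2.9,fy=2.9,interpolation=cv2.INTER_CUBIC))
E
```

```text
(no output)
```

View pics/top0c.png

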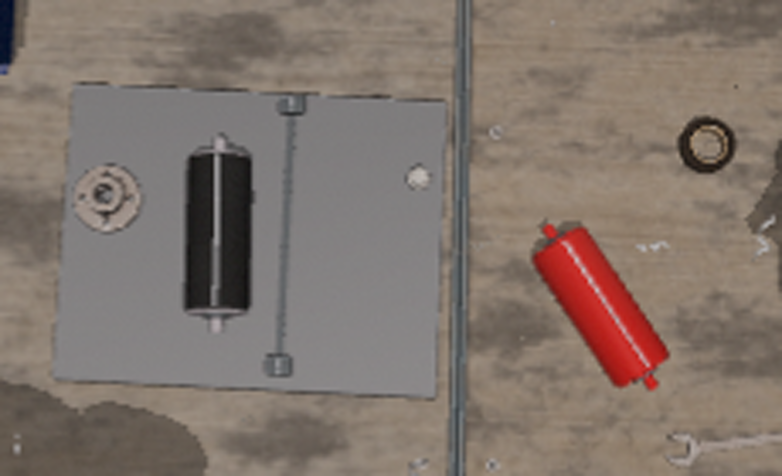

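View pics/scene0c.png

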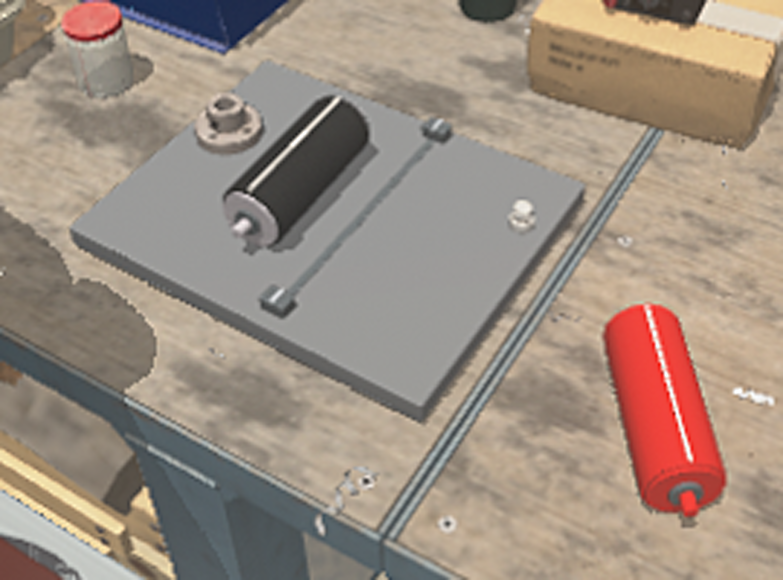

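View pics/scene0.png

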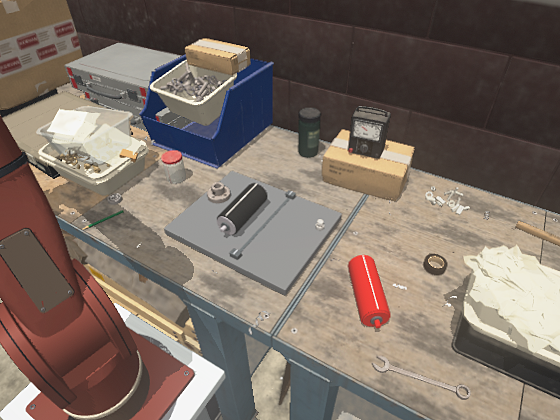

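The black roller is at top-view px (254,209), left of the strip (px ~272,209). The red roller-shaped thing at (367,230) is a look-alike and is not meant. Next I measure both.

```bash
cat > h.py <<'E'
import numpy as np,cv2
from scipy.spatial.transform import Rotation as R
def und(p,uv):
    K=p["camera_matrix"];uv=np.atleast_2d(np.asarray(uv,float))
    return cv2.undistortPoints(uv.reshape(-1,1,2),K,np.array([p["k1"],0,0,0.])).reshape(-1,2)
def w(p,uv,z):
    m=und(p,uv);d=np.c_[m,np.ones(len(m))]@R.from_rotvec(p["rotation"]).as_matrix().T
    o=np.asarray(p["position"]);return o+d*((z-o[2])/d[:,2])[:,None]
def proj(p,X):
    r=R.from_rotvec(p["rotation"]).inv();t=-r.apply(p["position"])
    return cv2.projectPoints(np.atleast_2d(np.asarray(X,float)),r.as_rotvec(),t,p["camera_matrix"],np.array([p["k1"],0,0,0.]))[0].reshape(-1,2)
E
python3 - <<'E'
from h import *; from rig import *
np.set_printoptions(precision=1,suppress=True)
p=read_camera("top")
o=np.array([190,140]);c=lambda x,y:o+(np.array([x,y])+.5)/3.4-.5
print("blocks top",w(p,[c(291,104),c(278,365)],44))
print("strip",w(p,[c(290,118),c(280,352)],30))
print("line",w(p,[c(220,152),c(216,308)],94), "stubs",w(p,[c(221,138),c(216,331)],62))
print("plate",w(p,[c(74,85),c(446,100),c(435,396),c(53,378)],30))
print("hub",w(p,[c(108,198)],40),"plug",w(p,[c(418,177)],50))
s=read_camera("scene");o2=np.array([140,150]);c2=lambda x,y:o2+(np.array([x,y])+.5)/2.9-.5
print("scene blocks",w(s,[c2(437,127),c2(277,295)],44),"line",w(s,[c2(338,98),c2(249,186)],94))
print("strip",w(s,[c2(430,145),c2(292,290)],30))
for q in ["roller","finish"]:
  for d in trace(p,q)[:2]:
    m=d["region"]; y,x=np.nonzero(m);print(q,d["p"],d["bbox"],cv2.minAreaRect(np.c_[x,y].astype(np.float32)),w(p,[[x.mean(),y.mean()]],62 if q=="roller" else 32))
E
```

```text
blocks top [[649.7 -25.7  44. ]
 [388.4 -20.8  44. ]]
strip [[638.5 -24.9  30. ]
 [402.3 -22.2  30. ]]
line [[588.6  40.7  94. ]
 [437.4  38.9  94. ]] stubs [[609.1  42.   62. ]
 [418.4  39.9  62. ]]
plate [[ 666.2  194.5   30. ]
 [ 661.9 -182.1   30. ]
 [ 363.2 -175.9   30. ]
 [ 370.3  200.2   30. ]]
hub [[549.6 153.3  40. ]] plug [[ 578.  -153.8   50. ]]
scene blocks [[647.  -27.1  44. ]
 [389.3 -19.7  44. ]] line [[585.1  45.2  94. ]
 [445.   44.6  94. ]]
strip [[634.3 -26.6  30. ]
 [410.  -19.2  30. ]]
roller 0.8 [249.0, 178.0, 261.6, 237.9] ((253.5, 208.5), (55.0, 19.0), 90.0) [[514.4  42.5  62. ]]
roller 0.74 [345.6, 205.6, 382.7, 253.1] ((365.5, 229.49996948242188), (54.637962341308594, 19.137155532836914), 56.30992889404297) [[ 453.6 -331.3   62. ]]
finish 0.59 [266.4, 165.4, 279.2, 250.1] ((273.05377197265625, 208.95147705078125), (6.196983814239502, 82.19966888427734), 2.935673475265503) [[553.2 -23.3  32. ]]
```

```bash
python3 - <<'E'
from h import *; from rig import *
np.set_printoptions(precision=1,suppress=True)
s=read_camera("scene")
print("bin",w(s,[[217,163],[145,122],[272,128]],0),"tray top",w(s,[[105,178],[147,152],[40,140]],60),"pot lid",w(s,[[172,157]],87))
t=read_state();r=R.from_rotvec(t["ee_rot"]).as_matrix();print(r, r.T@(np.array([513,50,200])-t["position"])/50)
E
```

```text
bin [[707.3 288.8   0. ]
 [785.6 705.5   0. ]
 [991.1 248.4   0. ]] tray top [[416.6 475.5  60. ]
 [579.5 465.4  60. ]
 [448.1 851.6  60. ]] pot lid [[571.8 342.8  87. ]]
[[-1.   0.3 -0. ]
 [ 0.3  1.  -0. ]
 [ 0.  -0.  -1. ]] [-9.5 -9.   0.6]
```

```bash
python3 -m handwheel '[[[-9.5,-9.0,0.6],72,0],[[-9.5,-9.0,0.6],72,0],[[-9.5,-9.0,0.6],72,0],[[-9.5,-9.0,0.6],72,0],[[-9.5,-9.0,0.6],72,0],[[-9.5,-9.0,0.6],72,0],[[-9.5,-9.0,0.6],72,0],[[-9.5,-9.0,0.6],72,0],[[-9.5,-9.0,0.6],72,0],[[-9.5,-9.0,0.6],72,0]]'
python3 - <<'E'
from h import *; from rig import *
np.set_printoptions(precision=3,suppress=True)
t=read_state();print(t)
E
```

```text
clock: 2.1
position: [498.9, 75.6, 203.1]
ee_rot: [2.204, 2.239, 0.002]
wrist_force: [2.6, 1.1, -0.6]
finger_gap: 85.4
{'clock': 2.1, 'q': array([-0.836,  0.041,  0.622,  1.878, -0.026,  1.229, -0.191]), 'joint_velocities': array([ 0.551,  0.399,  0.587, -0.276, -0.241, -0.052,  1.214]), 'joint_efforts': array([ -3.242, -38.886,  -0.214, -37.014,   0.836,   0.515,  -2.642]), 'position': array([498.87 ,  75.619, 203.08 ]), 'ee_rot': array([2.204, 2.239, 0.002]), 'wrist_force': array([ 2.605,  1.148, -0.571]), 'ft_torque': array([ 0.085, -0.017,  0.024]), 'finger_gap': 85.4153599873048}
```

```bash
python3 -m handwheel '[[[0,0,0],0,0],[[0,0,0],0,0],[[0,0,0],0,0]]'
python3 - <<'E'
from h import *; from rig import *
np.set_printoptions(precision=3,suppress=True)
p=read_camera("wrist");cv2.imwrite("pics/w1.png",p["color"][:,:,::-1]);print(p["position"],p["rotation"])
t=read_state();print(t["position"],R.from_rotvec(t["ee_rot"]).as_matrix(),t["q"],t["wrist_force"])
E
```

```text
clock: 2.48
position: [497.6, 78.9, 202.7]
ee_rot: [-2.201, -2.241, -0.0]
wrist_force: [1.0, 0.5, -0.7]
finger_gap: 85.2
[496.608 154.524 344.932] [2.841 0.025 0.005]
[497.656  78.8   202.714] [[-0.018  1.    -0.   ]
 [ 1.     0.018  0.   ]
 [ 0.    -0.    -1.   ]] [-0.84   0.041  0.618  1.879 -0.025  1.229 -0.196] [-1.08   0.199 -0.21 ]
```

View pics/w1.png

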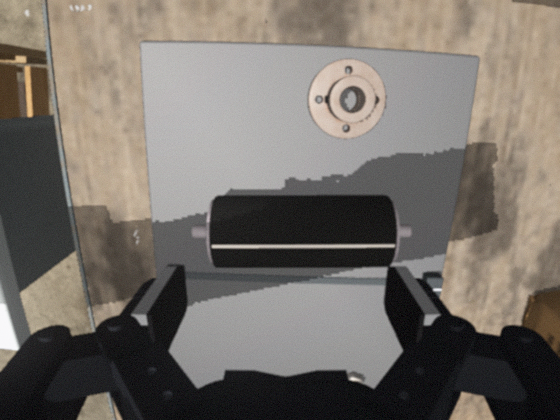

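The wrist view shows the black roller, white line from (212,246) to (394,246), the hub at (347,98), the strip partly visible at row ~277 and one index block at (432,282).

```bash
python3 - <<'E'
from h import *; from rig import *
np.set_printoptions(precision=1,suppress=True)
p=read_camera("wrist")
print("line",w(p,[[212,246.5],[394,246]],94),"stubs",w(p,[[193,232],[411,232]],62))
print("strip",w(p,[[190,275],[385,282]],30), "hub",w(p,[[347,98]],68))
g=cv2.cvtColor(p["color"],cv2.COLOR_RGB2GRAY)
for x in (200,230,250,300,340,375): print(x,g[262:292,x])
for x in (230,300,375): print(x,g[238:254,x])
E
```

```text
line [[440.6  41.9  94. ]
 [585.6  44.7  94. ]] stubs [[417.1  41.1  62. ]
 [610.8  44.4  62. ]]
strip [[401.8 -19.4  30. ]
 [603.7 -24.1  30. ]] hub [[544.6 156.9  68. ]]
200 [88 89 94 88 95 89 92 92 88 91 76 73 72 75 75 74 72 83 88 94 94 88 93 92
 90 88 92 93 94 93]
230 [34 31 20 25 32 60 87 92 95 95 85 81 68 79 74 75 74 74 80 91 91 96 94 90
 93 93 94 97 93 90]
250 [ 33  22  29  25  28  56  84  94  93  91  92  83  66  69  68  65  72  73
  72  79  89  91  93  89  92  88  90  95 121 139]
300 [ 24  27  23  30  25  52  82  91  94  89  93  92  95  81  68  67  67  75
  72  86 119 137 156 163 164 160 162 161 164 159]
340 [ 26  27  29  23  37  66  80  91  95 110 146 157 163 164 144 110 106 111
 111 111 111 122 138 162 159 166 164 158 161 164]
375 [ 26  24  18  28  62 115 151 153 157 161 157 158 157 158 152 130 111 110
 112 109 112 115 129 139 155 157 154 160 156 152]
230 [ 34  31  27  33  22  48 109 181 196 162  94  34  27  30  32  31]
300 [ 27  27  22  26  25  42 114 176 190 163  99  42  26  26  27  32]
375 [ 29  26  28  26  27  76 147 190 184 126  56  20  28  29  17  31]
```

```bash
python3 -m handwheel '[[[-0.54,0.32,1.0],0,0],[[-0.54,0.32,1.8],0,0],[[-0.54,0.32,2.1],0,0],[[-0.54,0.32,2.1],0,0],[[-0.54,0.32,2.1],0,0]]'
python3 - <<'E'
from h import *; from rig import *
np.set_printoptions(precision=3,suppress=True)
p=read_camera("wrist");cv2.imwrite("pics/w2.png",p["color"][:,:,::-1])
t=read_state();print(t["position"],R.from_rotvec(t["ee_rot"]).as_matrix(),t["wrist_force"])
E
```

```text
clock: 3.2
position: [515.4, 51.3, 99.2]
ee_rot: [2.203, 2.239, 0.003]
wrist_force: [0.7, 0.1, 0.2]
finger_gap: 85.2
[515.488  51.231  99.236] [[-0.016  1.     0.002]
 [ 1.     0.016  0.001]
 [ 0.001  0.002 -1.   ]] [ 1.123 -0.275 -0.844]
```

View pics/w2.png

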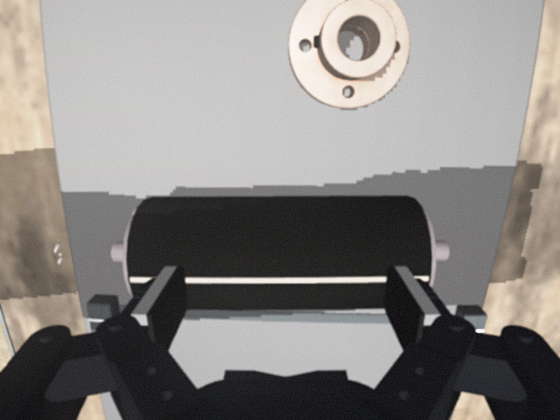

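```bash
python3 -m handwheel '[[[0,0,0.2],0,0],[[0,0,0.28],0,0],[[0,0,0.32],0,0],[[0,0,0.34],0,0],[[0,0,0.34],0,0]]'; python3 -m handwheel '[[[0,0,0.03],0,0],[[0,0,0.03],0,0]]'
```

```text
clock: 3.88
position: [514.4, 50.6, 80.9]
ee_rot: [-2.204, -2.238, 0.0]
wrist_force: [-2.3, -0.4, 3.4]
finger_gap: 85.3
clock: 4.12
position: [514.6, 50.9, 80.6]
ee_rot: [-2.204, -2.238, -0.001]
wrist_force: [-10.0, -0.2, 20.9]
finger_gap: 85.1
```

```bash
python3 -m handwheel '[[[-0.04,0,-0.01],0.1,0],[[-0.1,0,-0.01],0.2,0],[[-0.18,0,-0.01],0.4,0],[[-0.26,0,-0.01],0.6,0],[[-0.34,0,-0.01],0.8,0],[[-0.42,0,-0.01],1.0,0],[[-0.49,0,-0.01],1.1,0],[[-0.54,0,-0.01],1.2,0],[[-0.56,0,-0.01],1.2,0],[[-0.56,0,-0.01],1.2,0]]'
python3 - <<'E'
from h import *; from rig import *
np.set_printoptions(precision=3,suppress=True)
p=read_camera("wrist");cv2.imwrite("pics/w3.png",p["color"][:,:,::-1])
t=read_state();print(t["position"],R.from_rotvec(t["ee_rot"]).as_matrix(),t["wrist_force"])
E
```

```text
clock: 5.38
position: [515.4, 22.6, 80.7]
ee_rot: [2.227, 2.216, 0.001]
wrist_force: [-5.1, -1.1, 12.3]
finger_gap: 85.3
[515.352  22.642  80.696] [[ 0.005  1.     0.001]
 [ 1.    -0.005  0.001]
 [ 0.001  0.001 -1.   ]] [-5.47  -1.143 12.728]
```

View pics/w3.png

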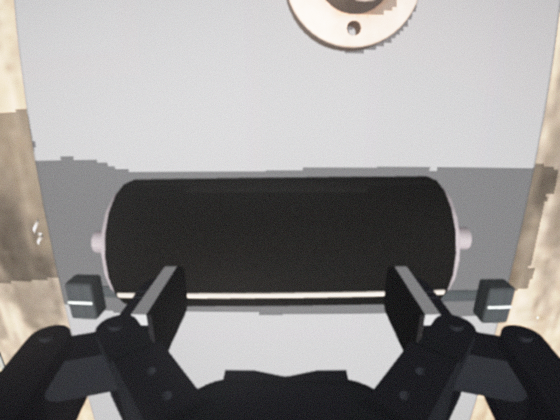

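The roller rolled: its white line has turned forward to row ~295. The stubs are at (92,243) and (471,239).

```bash
python3 - <<'E'
from h import *; from rig import *
np.set_printoptions(precision=1,suppress=True)
p=read_camera("wrist")
print("stubs",w(p,[[93,243],[470,239]],62)); print("blocks",w(p,[[86,285],[494,289]],44))
E
python3 -m handwheel '[[[0,0,-0.02],0,0],[[0,0,-0.03],0,0],[[0,0,-0.05],0,0],[[0,0,-0.1],0,0],[[0,0,-0.3],0,0],[[0,0,-0.3],0,0]]'
python3 - <<'E'
from h import *; from rig import *
np.set_printoptions(precision=3,suppress=True)
p=read_camera("wrist");cv2.imwrite("pics/w4.png",p["color"][:,:,::-1])
E
```

```text
stubs [[415.8  28.8  62. ]
 [611.5  29.9  62. ]]
blocks [[394.7  -6.7  44. ]
 [643.6 -11.2  44. ]]
clock: 6.22
position: [515.6, 22.7, 95.7]
ee_rot: [2.227, 2.215, 0.002]
wrist_force: [0.3, -0.4, 0.4]
finger_gap: 85.8
```

View pics/w4.png

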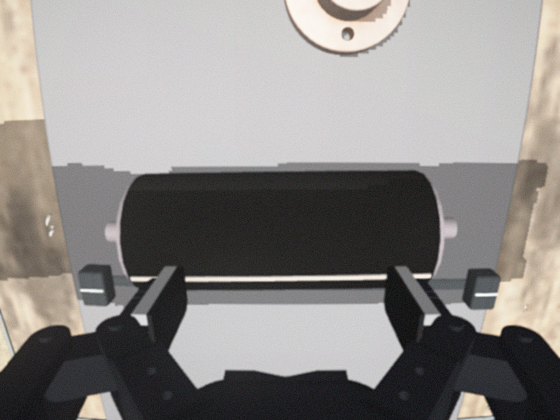

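Roller still there after the lift: stubs at (106,232) and (456,228), line at rows 278-281.

```bash
cat >> h.py <<'E'
def stubs(p,L,Rr,z=62):
    a=w(p,[L,Rr],z);d=a[1]-a[0];print("centre",a.mean(0),"len",np.hypot(*d[:2]),"ang",np.degrees(np.arctan2(d[1],d[0])))
E
python3 - <<'E'
from h import *; from rig import *
np.set_printoptions(precision=1,suppress=True)
p=read_camera("wrist")
stubs(p,[106,232],[456,228])
# blocks' outer top edges
i=cv2.resize(p["color"][200:320,60:500,::-1],None,fx=1.8,fy=4,interpolation=cv2.INTER_CUBIC);cv2.imwrite("pics/w4c.png",i)
t=read_camera("top");cv2.imwrite("pics/t4c.png",cv2.resize(t["color"][150:270,200:330,::-1],None,fx=5,fy=5,interpolation=cv2.INTER_CUBIC))
E
```

```text
centre [513.3  29.9  62. ] len 195.23805258672294 ang 0.3468486155916653
```

View pics/w4c.png

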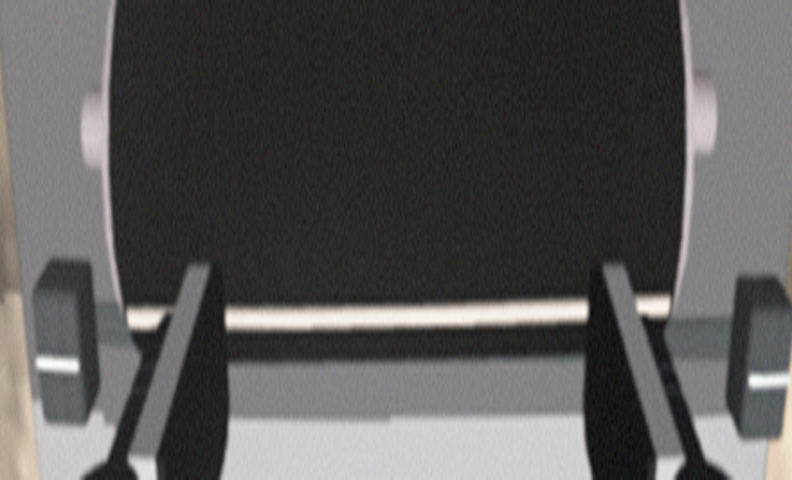

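View pics/t4c.png

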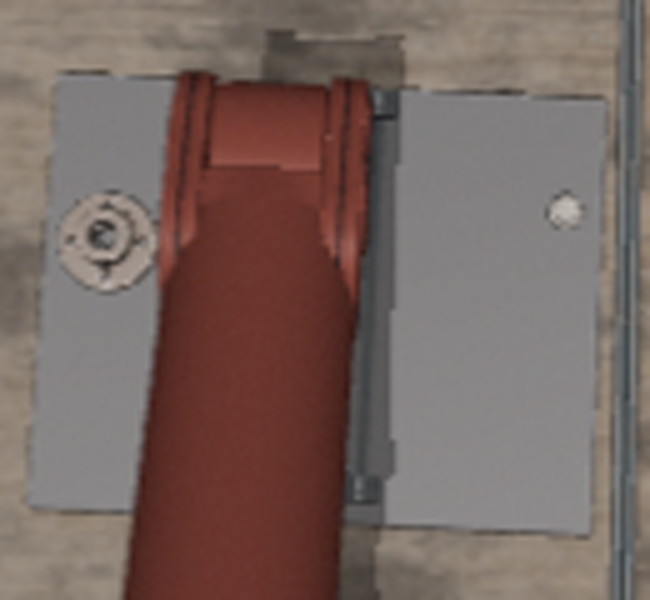

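```bash
python3 - <<'E'
from h import *; from rig import *
np.set_printoptions(precision=1,suppress=True)
p=read_camera("wrist")
for z in (44,): stubs(p,[91.4,290.3],[486.4,294.6],z)
stubs(p,[60+85/1.8,200+322/4],[60+730/1.8,200+338/4],30)
stubs(p,[60+81/1.8,200+128/4],[60+716/1.8,200+114/4],62)
print(w(p,[[60+85/1.8,200+322/4],[60+730/1.8,200+338/4]],30))
E
```

```text
centre [518.1 -21.4  44. ] len 260.95357458427657 ang -1.1092749378005575
centre [516.3 -21.7  30. ] len 249.43023790226854 ang -1.0897370948463956
centre [513.   29.9  62. ] len 196.31285776439844 ang 0.2751491609764736
[[391.6 -19.3  30. ]
 [641.  -24.   30. ]]
```

```bash
python3 -m handwheel '[[[0.15,0,0],-0.6,0],[[0.31,0,0],-0.6,0],[[0.31,0,0],-0.6,0],[[0.31,0,0.15],-0.6,0],[[0.31,0,0.25],-0.6,0],[[0.31,0,0.28],-0.6,0],[[0.31,0,0.305],-0.6,0],[[0.31,0,0.305],-0.6,0]]'
```

```text
clock: 7.42
position: [514.9, 38.1, 80.5]
ee_rot: [-2.216, -2.225, -0.0]
wrist_force: [-9.1, 0.3, 20.6]
finger_gap: 85.6
```

```bash
python3 -m handwheel '[[[-0.04,0,0],0.1,0],[[-0.12,0,0],0.3,0],[[-0.21,0,0],0.5,0],[[-0.30,0,0],0.8,0],[[-0.39,0,0],1.0,0],[[-0.48,0,0],1.2,0],[[-0.56,0,0],1.4,0],[[-0.62,0,0],1.6,0],[[-0.65,0,0],1.6,0],[[-0.65,0,0],1.6,0]]'; python3 -m handwheel '[[[0,0,-0.02],0,0],[[0,0,-0.03],0,0],[[0,0,-0.05],0,0],[[0,0,-0.1],0,0],[[0,0,-0.3],0,0],[[0,0,-0.3],0,0]]'
python3 - <<'E'
from h import *; from rig import *
np.set_printoptions(precision=3,suppress=True)
p=read_camera("wrist");cv2.imwrite("pics/w5c.png",cv2.resize(p["color"][190:320,60:500,::-1],None,fx=1.8,fy=4,interpolation=cv2.INTER_CUBIC))
E
```

```text
clock: 8.68
position: [515.5, 5.3, 80.5]
ee_rot: [-2.247, -2.196, -0.001]
wrist_force: [-6.5, -0.3, 16.8]
finger_gap: 85.5
clock: 9.43
position: [515.8, 5.7, 95.4]
ee_rot: [2.246, 2.195, 0.002]
wrist_force: [-0.3, 0.3, 0.1]
finger_gap: 85.3
```

View pics/w5c.png

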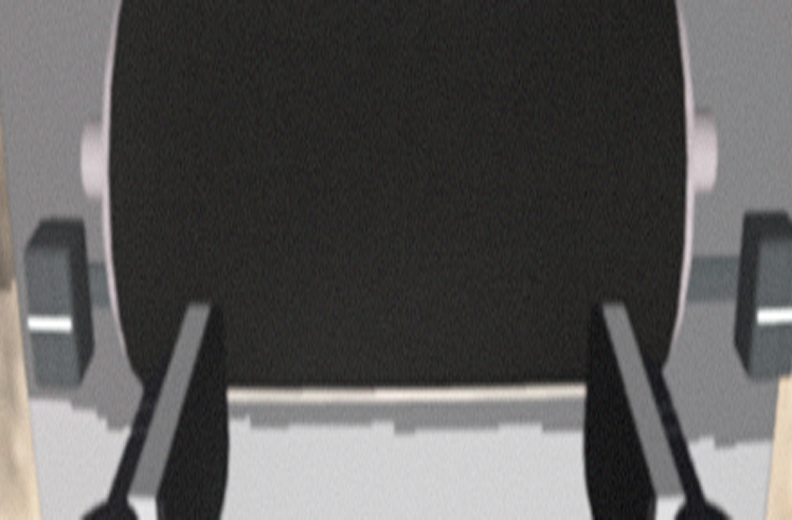

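```bash
cat >> h.py <<'E'
def rel(p,l,r,bl,br,y0=190):
    c=lambda q:[60+(q[0]+.5)/1.8-.5,y0+(q[1]+.5)/4-.5]
    stubs(p,c(l),c(r),62);stubs(p,c(bl),c(br),44)
E
python3 - <<'E'
from h import *; from rig import *
np.set_printoptions(precision=1,suppress=True)
p=read_camera("wrist")
rel(p,(81,161),(716,153),(49,324),(782,316))
t=read_state();print(R.from_rotvec(t["ee_rot"]).as_matrix()[:2,:2])
E
```

```text
centre [513.8  13.7  62. ] len 196.3303179295676 ang -1.0056836085962215
centre [519.2 -21.7  44. ] len 263.03731967103965 ang -1.0991951505876016
[[ 0.  1.]
 [ 1. -0.]]
```

```bash
python3 -m handwheel '[[[0.15,0,0],0,0],[[0.29,0,0],-0.2,0],[[0.29,0,0],-0.2,0],[[0.29,0,0.15],-0.2,0],[[0.29,0,0.25],-0.2,0],[[0.29,0,0.28],-0.2,0],[[0.29,0,0.305],-0.2,0],[[0.29,0,0.305],-0.2,0]]'
python3 -m handwheel '[[[-0.04,0,0],0,0],[[-0.12,0,0],0,0],[[-0.20,0,0],0,0],[[-0.28,0,0],0,0],[[-0.36,0,0],0,0],[[-0.43,0,0],0,0],[[-0.50,0,0],0,0],[[-0.54,0,0],0,0],[[-0.56,0,0],0,0],[[-0.56,0,0],0,0]]'; python3 -m handwheel '[[[0,0,-0.02],0,0],[[0,0,-0.03],0,0],[[0,0,-0.05],0,0],[[0,0,-0.1],0,0],[[0,0,-0.3],0,0],[[0,0,-0.3],0,0]]'
python3 - <<'E'
from h import *; from rig import *
np.set_printoptions(precision=3,suppress=True)
p=read_camera("wrist");cv2.imwrite("pics/w6c.png",cv2.resize(p["color"][190:320,60:500,::-1],None,fx=1.8,fy=4,interpolation=cv2.INTER_CUBIC))
E
```

```text
clock: 10.52
position: [515.4, 20.0, 80.5]
ee_rot: [-2.243, -2.198, -0.0]
wrist_force: [-11.1, 1.2, 25.4]
finger_gap: 85.3
clock: 11.78
position: [514.9, -8.3, 80.5]
ee_rot: [-2.243, -2.198, -0.0]
wrist_force: [-10.1, -1.4, 24.2]
finger_gap: 85.4
clock: 12.52
position: [515.6, -7.9, 95.1]
ee_rot: [2.243, 2.199, 0.002]
wrist_force: [0.1, 0.5, -0.5]
finger_gap: 85.3
```

View pics/w6c.png

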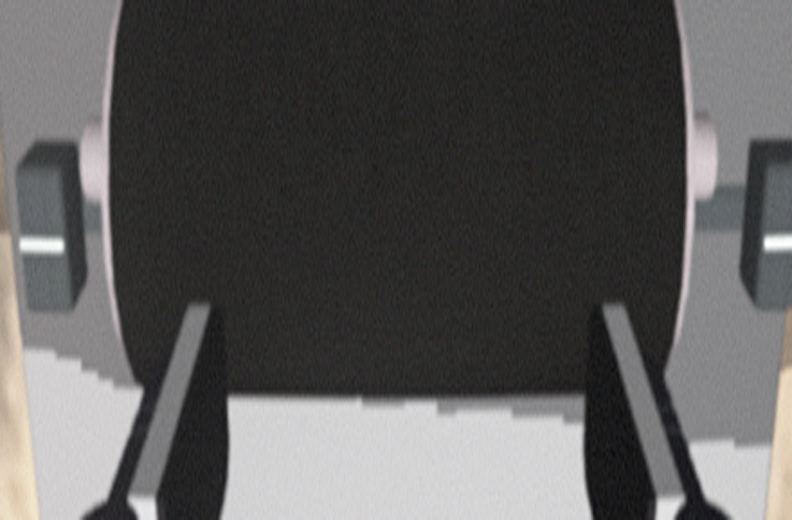

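```bash
python3 - <<'E'
from h import *; from rig import *
np.set_printoptions(precision=1,suppress=True)
p=read_camera("wrist")
rel(p,(81,160),(716,158),(42,246),(787,243))
E
```

```text
centre [513.7   0.   62. ] len 196.1114731567316 ang -1.0665936175187147
centre [519.  -21.7  44. ] len 261.91713164320515 ang -1.0798176424116992
```

```bash
python3 -m handwheel '[[[0.15,0,0],0,0],[[0.28,0,0],0,0],[[0.28,0,0],0,0],[[0.28,0,0.15],0,0],[[0.28,0,0.25],0,0],[[0.28,0,0.28],0,0],[[0.28,0,0.30],0,0],[[0.28,0,0.30],0,0]]'
python3 -m handwheel '[[[-0.04,0,0],0,0],[[-0.1,0,0],0,0],[[-0.17,0,0],0,0],[[-0.24,0,0],0,0],[[-0.31,0,0],0,0],[[-0.38,0,0],0,0],[[-0.44,0,0],0,0],[[-0.48,0,0],0,0],[[-0.50,0,0],0,0],[[-0.50,0,0],0,0]]'; python3 -m handwheel '[[[0,0,-0.02],0,0],[[0,0,-0.03],0,0],[[0,0,-0.05],0,0],[[0,0,-0.1],0,0],[[0,0,-0.3],0,0],[[0,0,-0.3],0,0]]'
python3 - <<'E'
from h import *; from rig import *
np.set_printoptions(precision=3,suppress=True)
p=read_camera("wrist");cv2.imwrite("pics/w7c.png",cv2.resize(p["color"][190:320,60:500,::-1],None,fx=1.8,fy=4,interpolation=cv2.INTER_CUBIC))
E
```

```text
clock: 13.62
position: [515.2, 6.0, 80.6]
ee_rot: [-2.243, -2.198, -0.001]
wrist_force: [-10.8, 0.5, 26.7]
finger_gap: 85.6
clock: 14.88
position: [514.7, -19.3, 80.5]
ee_rot: [-2.243, -2.198, -0.001]
wrist_force: [-11.2, 0.2, 25.4]
finger_gap: 85.8
clock: 15.62
position: [515.4, -18.9, 95.1]
ee_rot: [2.243, 2.199, 0.002]
wrist_force: [-0.1, 0.9, -0.5]
finger_gap: 85.9
```

View pics/w7c.png

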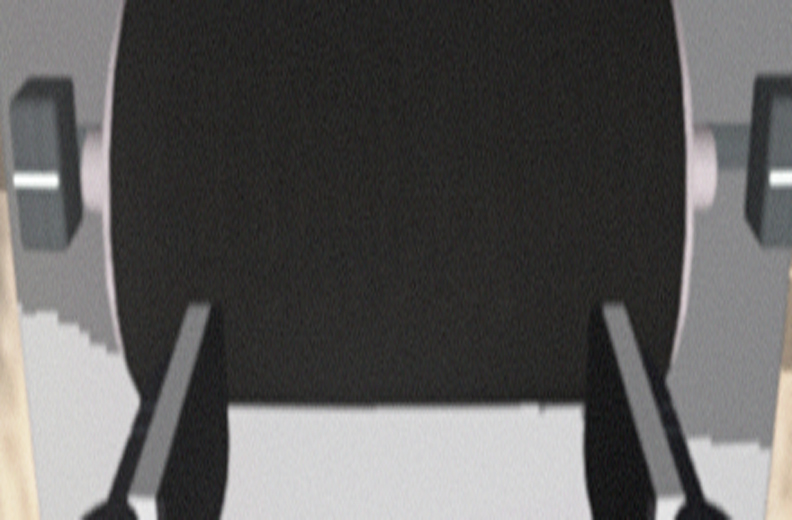

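```bash
python3 - <<'E'
from h import *; from rig import *
np.set_printoptions(precision=1,suppress=True)
p=read_camera("wrist")
rel(p,(81,169),(716,168),(36,181),(792,178))
E
```

```text
centre [513.4 -12.4  62. ] len 196.55828072369002 ang -1.1099119131267479
centre [518.7 -21.7  44. ] len 261.66451668921223 ang -1.0683305565939964
```

```bash
python3 -m handwheel '[[[0.15,0,0],0,0],[[0.22,0,0],0,0],[[0.22,0,0],0,0],[[0.22,0,0.15],0,0],[[0.22,0,0.25],0,0],[[0.22,0,0.28],0,0],[[0.22,0,0.295],0,0],[[0.22,0,0.295],0,0]]'
python3 -m handwheel '[[[-0.03,0,0],0,0],[[-0.08,0,0],0,0],[[-0.13,0,0],0,0],[[-0.18,0,0],0,0],[[-0.23,0,0],0,0],[[-0.28,0,0],0,0],[[-0.33,0,0],0,0],[[-0.36,0,0],0,0],[[-0.37,0,0],0,0],[[-0.37,0,0],0,0]]'; python3 -m handwheel '[[[0,0,-0.02],0,0],[[0,0,-0.03],0,0],[[0,0,-0.05],0,0],[[0,0,-0.1],0,0],[[0,0,-0.3],0,0],[[0,0,-0.3],0,0]]'
python3 - <<'E'
from h import *; from rig import *
np.set_printoptions(precision=3,suppress=True)
p=read_camera("wrist");cv2.imwrite("pics/w8c.png",cv2.resize(p["color"][190:320,60:500,::-1],None,fx=1.8,fy=4,interpolation=cv2.INTER_CUBIC))
E
```

```text
clock: 16.73
position: [514.9, -8.1, 80.6]
ee_rot: [-2.243, -2.198, -0.0]
wrist_force: [-10.7, 0.5, 23.6]
finger_gap: 85.3
clock: 17.98
position: [514.5, -26.7, 80.6]
ee_rot: [-2.243, -2.198, -0.0]
wrist_force: [-9.6, -0.4, 22.0]
finger_gap: 85.4
clock: 18.73
position: [515.3, -26.4, 95.4]
ee_rot: [2.242, 2.199, 0.002]
wrist_force: [0.2, 0.3, -0.1]
finger_gap: 85.4
```

View pics/w8c.png

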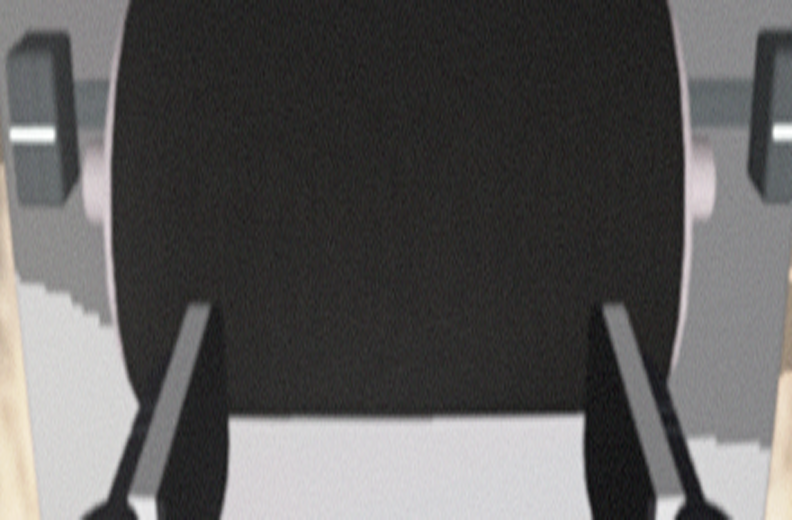

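```bash
python3 - <<'E'
from h import *; from rig import *
np.set_printoptions(precision=1,suppress=True)
p=read_camera("wrist")
rel(p,(83,184),(715,180),(33,135),(795,132))
c=lambda x,y:[60+(x+.5)/1.8-.5,190+(y+.5)/4-.5]
stubs(p,c(92,104),c(722,103),30)
g=cv2.cvtColor(p["color"],cv2.COLOR_RGB2GRAY)
for x in (107,111,450,455,460): print(x,g[205:226,x])
E
python3 -m handwheel '[[[0.2,0,-1.5],0,0],[[0.4,0,-2.5],0,0],[[0.4,0,-2.5],0,0],[[0.4,0,-2.5],0,0]]'
python3 - <<'E'
from h import *; from rig import *
p=read_camera("wrist");cv2.imwrite("pics/w9.png",p["color"][:,:,::-1])
p=read_camera("top");cv2.imwrite("pics/t9c.png",cv2.resize(p["color"][150:270,200:330,::-1],None,fx=5,fy=5,interpolation=cv2.INTER_CUBIC))
E
```

```text
centre [513.4 -22.   62. ] len 196.54241654772432 ang -0.9785520700968668
centre [518.7 -21.6  44. ] len 261.2838197989698 ang -1.0610810740312133
centre [516.2 -21.4  30. ] len 227.30623908855176 ang -1.115740796240366
107 [138 138 140 134 133 118 109 108 110 108 111 115 108 111 108 105 115 127
 135 139 138]
111 [138 135 141 142 134 118 111 108 103 106 108 109 109 106 105 108 117 126
 132 136 133]
450 [135 137 137 140 127 103  99  95  99 109 103 106 106 107 107 106 113 127
 129 121 118]
455 [138 141 139 141 126 107  99 101 104 101 107 106 102 107 104 106 110 123
 138 138 136]
460 [135 142 139 137 129 103  95  99  99 103 107 102 108 102 105 109 111 131
 130 138 133]
clock: 19.32
position: [514.8, -6.2, 219.1]
ee_rot: [-2.242, -2.2, -0.0]
wrist_force: [-0.2, -0.3, -0.2]
finger_gap: 85.6
```

View pics/w9.png

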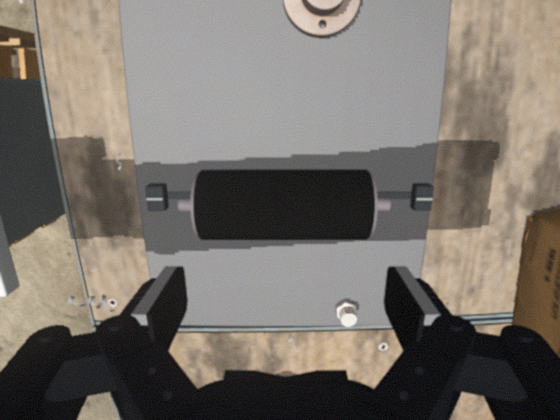

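View pics/t9c.png

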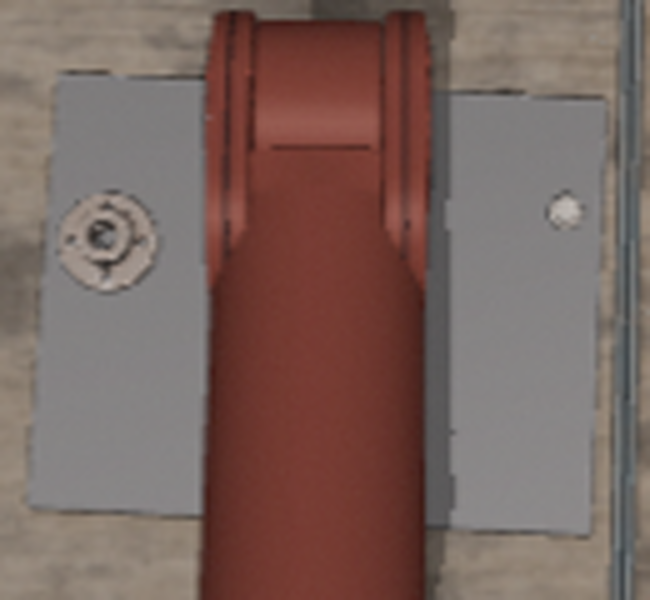

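```bash
python3 -m handwheel '[[[0,0,0],0,0],[[0,0,0],0,0]]'; python3 - <<'E'
from h import *; from rig import *
np.set_printoptions(precision=1,suppress=True)
p=read_camera("wrist")
cv2.imwrite("pics/w10c.png",cv2.resize(p["color"][150:250,130:450,::-1],None,fx=2.5,fy=5,interpolation=cv2.INTER_CUBIC))
s=read_camera("scene");cv2.imwrite("pics/s10c.png",s["color"][150:350,140:460,::-1].repeat(2,0).repeat(2,1))
E
```

```text
clock: 19.68
position: [514.6, -6.6, 218.7]
ee_rot: [-2.243, -2.199, 0.002]
wrist_force: [0.3, 0.4, -0.5]
finger_gap: 85.5
```

View pics/w10c.png

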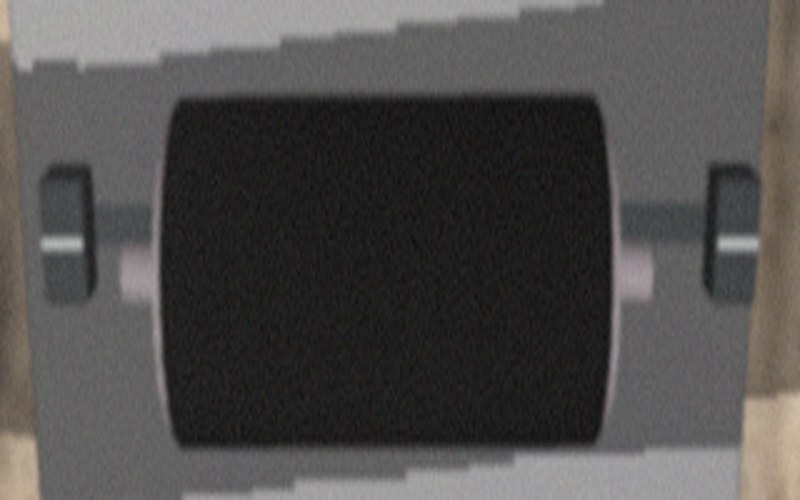

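View pics/s10c.png

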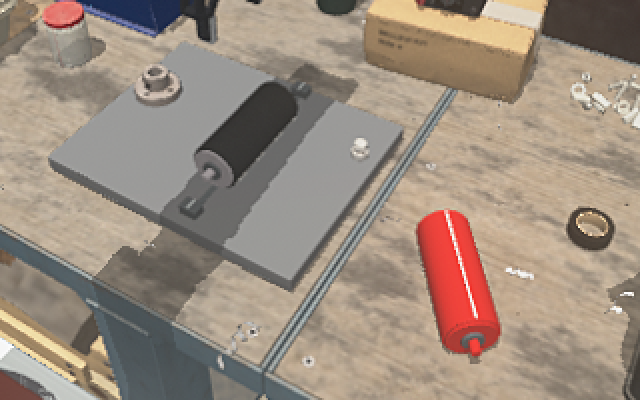

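```bash
python3 - <<'E'
from h import *; from rig import *
p=read_camera("wrist")
c=lambda x,y:[130+(x+.5)/2.5-.5,150+(y+.5)/5-.5]
stubs(p,c(121,273),c(653,273),62);stubs(p,c(62,243),c(739,243),44);stubs(p,c(100,222),c(700,222),30)
job_done()
E
```

```text
centre [514.23003651 -22.11886717  62.        ] len 194.64254809200662 ang -1.1444405517787968
centre [519.57480712 -21.63280596  44.        ] len 262.5572557796859 ang -1.1410914584845282
centre [519.52026101 -21.269778    30.        ] len 241.34996602846323 ang -1.1395649890988007
the job is handed in; nothing more can be done
```

I rolled the black roller about 64 mm to the right onto the dark strip in five short strokes. The open fingertips rested on top of it with about 12–27 N, and nothing gripped it or pushed it from behind. The job was handed in at about 20 s, with the robot touching nothing.

**Across the strip:** the last wrist-camera check put the roller's axis 0.5–0.9 mm from the strip line, which is within calibration. A slight turn of the tool during the first two strokes took out the initial skew of about 2°, and the roller now lies parallel to the strip within about 0.1°.

**Rolling:** the white line turned forward with the first strokes, and roller travel was about half the fingertip travel on each stroke, so it rolled and did not slide. It did not measurably coast after the fingers lifted.

**Along its axis (not corrected):** it sits about 5 mm nearer the robot than the strip's middle. It started with that offset, and rolling cannot remove it without sliding the roller, so I left it.

**Other things:** the hub, plug, pot, tape and the red look-alike appear undisturbed in the last pictures. I judged that by eye and did not measure it.

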